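# Level the cup rack with its screw foot

## Task

Lift the spirit level up and off its two hooks, stand it vial up and lengthwise on the middle of the green cup rack's top board, and let go of it. Turn the black hand knob of the rack's screw foot until the level, standing untouched, shows its bubble centred between the two lines. Then press the level down on the board near its middle with a steady push of about 10 N and finish like that, still pressing and with the bubble still centred, leaving everything else on the counter where it is.

Things in the scene. Friction and masses are not known exactly. Their poses are not given: they have to be found in the camera images.
- level_mid (a point): centre of the aluminium spirit level (black end caps): 240 long (its x), 24 thick (y), 60 high (z, vial side up), 0.4 kg. Its sides are solid and flat over the middle 136 mm: grip there. Near each end a 37 x 34 mm opening, centred 86.5 mm from the middle, goes through the thickness under a 15 mm top rail (11 mm rail below). It hangs by these, a hook through each, its length along the board.
- level_top (a point): middle of the level's top face, 30 mm above its centre. The vial fills the middle 54 mm of this face, readable from above, flush under a rigid window; beside the vial the top face is solid.
- bubble_mid (a point): centre of the pale 14 mm bubble in the vial, 27 mm above the level's centre. It runs along the level's x to the higher end, 1.35 mm per mrad of slope, up to 14.5 mm either way, and settles in about 1.5 s. Centred (within 2.5 mm of level_mid along the level's x) it lies between the two dark lines 19 mm apart, a little free at each end.
- hook_mid (a point): midway between the two hook seats of the fixed grey tool board, on top of the rods; x points to the board, whose face is 78 mm behind this point and top edge 22 mm above; z up. Hooks: 6 mm rods 173 mm apart along x, each seat a 32 mm dip with a tip turned up 9 mm, ending 25 mm out along -x, and a 9 mm rise behind. Raise the level 12 to 25 mm, then move it out along -x, clear of the tips.
- shelf_mid (a point): centre of the upper face of the green cup rack's top board, the shelf: 160 (its x) x 280 (its y), 118 mm above the counter, flat and bare; z is its normal. The rack stands on two fixed feet at the +y end and one screw foot beyond the -y end; that end is low at the start, by at most 0.011 rad.
- knob_grip (a point): centre of the screw foot's round fluted black hand knob, on its upright axis: 41 diameter, 32 high, top 168 mm above the counter, 170 mm from the shelf's middle along -y; a bracket lies 28 mm below its underside. Turns stiffly (0.08 N m) and stays where left. Clockwise from above raises this end of the rack.
- foot_pad (a point): where the screw foot stands on the counter, under the knob. A full clockwise turn lifts this end 6 mm: per rad the slope changes 3.4 mrad and the bubble moves about 4.6 mm towards this end. The start needs 1.4 to 3.0 rad clockwise. The knob itself keeps its height and place.
- mug_a: steel child's mug, 72 diameter, 80 high; a bystander, origin at its underside
- mug_b: steel child's mug, 72 diameter, 80 high; a bystander, origin at its underside
- soap: white bottle, 60 diameter, 150 high; a bystander, origin at its underside
- jar: glass jar, 72 diameter, 90 high; a bystander, origin at its underside
- spray: white spray bottle, 72 diameter, 211 high; a bystander, origin at its underside
- brush: brush lying on the counter; a bystander, origin at its underside
- screwdriver: screwdriver lying on the counter; a bystander, origin at its underside
Mind the look-alikes: they are no part of the job. What is shaped like the part that bears level_mid but orange is not meant.

How it is judged:
On the way, in this order (a step that is already met when the one before it is completed fails the run):
1. the level is off its hooks, held clear in front of them (x of level_mid in the frame of hook_mid below -0.04 m and contact force between level and tool_board below 0.1 N and contact force between the fingers and level above 1 N), for 0.2 s.
2. the level stands by itself on the middle of the rack's top board and its bubble shows the slope (x of level_mid in the frame of shelf_mid between -0.04 and 0.04 m and y of level_mid in the frame of shelf_mid between -0.03 and 0.03 m and z of level_mid in the frame of shelf_mid between 0.025 and 0.036 m and angle between the x axis of level_mid and the y axis of shelf_mid, either way round below 0.15 rad and angle between level_mid's own z axis and vertical below 0.05 rad and contact force between each of the fingers, the arm and level below 0.2 N and (x of bubble_mid in the frame of level_mid above 0.003 m or x of bubble_mid in the frame of level_mid below -0.003 m)), for 0.3 s.
3. the knob has been turned until the bubble of the untouched level rests between the lines (x of level_mid in the frame of shelf_mid between -0.04 and 0.04 m and y of level_mid in the frame of shelf_mid between -0.03 and 0.03 m and z of level_mid in the frame of shelf_mid between 0.025 and 0.036 m and angle between the x axis of level_mid and the y axis of shelf_mid, either way round below 0.15 rad and angle between level_mid's own z axis and vertical below 0.05 rad and contact force between each of the fingers, the arm and level below 0.2 N and x of bubble_mid in the frame of level_mid between -0.0025 and 0.0025 m), for 0.5 s.
At the end, for the whole second after the job is handed in: Level upright on the top board, centre within 40 mm (across) and 30 mm (along) of the board's, parallel within 0.15 rad; the hand presses it: level-to-board force 8 to 35 N, its own weight of 3 to 5 N included; bubble within 2.5 mm of centre; held through the last second (x of level_mid in the frame of shelf_mid between -0.04 and 0.04 m and y of level_mid in the frame of shelf_mid between -0.03 and 0.03 m and z of level_mid in the frame of shelf_mid between 0.025 and 0.036 m and angle between the x axis of level_mid and the y axis of shelf_mid, either way round below 0.15 rad and angle between level_mid's own z axis and vertical below 0.05 rad and x of bubble_mid in the frame of level_mid between -0.0025 and 0.0025 m and contact force between level and rack between 8 and 35 N and contact force between any of the fingers, the arm and level above 2 N); the arm keeps its last pose, push and grip.
It fails at once if the level falls to the counter (height (world z) of level_mid below 0.07 m).
It fails at once if the level is banged or leaned on hard against the rack (over 60 N) (contact force between level and rack above 60 N).
It fails at once if a bystander is shifted by more than 40 mm (distance of any of mug_a, mug_b, soap, jar, spray, brush, screwdriver from where it was at the start of the episode above 0.04 m).
It also fails if it takes over 72 s, if anything falls off the work surface, if the arm or the gripper's body presses on something with over 40 N, if the wrist force passes 120 N, or if a joint passes its speed limit or range.

## Robot

A 6-joint arm with a two-finger parallel gripper is mounted at the origin on the work surface. World frame = base frame: x ahead of the robot, y to its left, z up, the work surface at z = 0. Lengths are in m, angles in rad, forces in N, time in s.
With the tool pointing down it reaches from about 0.275 to 1 m from the base axis. Payload 8.4 kg.
Tool frame: the origin (TCP) lies midway between the tips of the shut fingers; the grasp point (between the pads) lies 19 mm behind it (manip.hold_point_z is the distance from the TCP to the grasp point, in m); z points along the fingers, y is the direction in which the jaws open and shut (so a half turn about z gives the same grasp; the last joint's range is limited). The gripper opens to 85 mm and grips with 20 to 120 N. Pads are 22 mm wide; open, the fingers measure 114 mm over their backs; the gripper's body (76 mm by 85 mm) begins 54 mm behind the grasp point. The pads swing forward as they close: fully open they stand 13 mm farther back than shut.
Start: joints at [1.281, 0.353, 1.633, -0, 1.155, -0.002], TCP at [0.177, 0.599, 0.231] pointing down, gripper open.
Joint ranges: [-2.63, 2.63], [-0.92, 2.1], [0.06, 2.66], [-1.3, 4.44], [0, 2.69], [-3.02, 3.02]. Speed limits (rad/s): [2.22, 2.22, 2.79, 3.14, 3.14, 3.14].

## Interface

Orientations are given as [roll, pitch, yaw] about the fixed x, y, z axes, in that order (R = Rz(yaw) Ry(pitch) Rx(roll)).
In Python, from bench import manip, vision gives the robot as it stands.
- The arm moves only by the tool apply_moves, never from a script. Its argument "series" is a list that holds one entry, the list of rows, each a list of 6 numbers: the shift along the world's x, y, z in mm, then the turn, a rotation vector about the world's x, y, z in rad. A call has 1 to 10 rows; each row is the pose to reach, as a shift and turn from the pose commanded when the call began; what a row does not reach only later rows make up. A row lasts 1/12 s, in which the tool goes at most 41.7 mm and 7.16 degrees, less where a joint would pass 70% of its speed; a pose out of reach is approached as far as the arm can. A call with a gripper value outside its range is refused whole. "jaw" is the opening, from -1 (shut) to 1 (fully open), so that 0 is half open, set as the call begins (left out, the last holds). The fingers move at their own pace and stop on an object; "squeeze" is the grip in N (left out, the last holds). Time passes only in rows, so rows that repeat a pose let the fingers close. It gives the time, the measured TCP pose, the force and the opening at its end, in the units of the state.
- manip.state(): the state, without advancing time (a new reading comes with each control period).
- vision.snapshot(name): name is "scene" or "top" or "wrist"; returns a dict with "pixels" (400x640x3 uint8, blue, green, red), "vertical_fov" (degrees; the focal length in pixels is half the picture's height over the tangent of half this angle, whatever the lens; pixels are square), "cx", "cy" (the principal point, pixels), "R" (3x3) and "t" (3): a world point X has camera coordinates R X + t; the wrist camera has in their place "tool_from_camera" (4x4, takes a point from camera to tool coordinates, whose origin is the TCP and whose axes are the flange's). Camera axes: x right, y down, z forward; pixel columns grow to the right and rows downward; lengths in m; the calibration is good to about 2 mm. A picture is of the moment at which its call begins: read the wrist's pose just before it. There is no depth.
- manip.sign_off(): hands the job in, once; it reports no verdict.
The state is a dict: "clock": time; "q": joint angles; "joint_vel": joint speeds; "joint_torque": joint torques, N m; "tcp_pos": TCP position; "orientation": TCP orientation; "wrist_force": force on the tool from outside, world axes, zero at the start; "torque": the same for the moment, N m; "width": finger opening in m.
Only numpy, scipy, OpenCV 4.12 (cv2) and the standard library are available. Lean on these libraries where they do the work, as an engineer would, in place of code of your own. Each camera call takes 0.05 s, during which the arm holds its last target. There are 200 camera calls.

## Working session

There is one attempt and no reset: what is moved stays moved. The work goes in short steps, Python scripts to look and compute and a tool call to move; the robot and the scene stay as the last step left them, time stands still between calls to the robot, and variables do not carry over. Pictures are saved under pics/ and viewed, about 8 in all and at most 12, crops included, and the job is handed in when it is done.

Besides the shell and the picture viewer there is one more tool, called after "Emit:" in YAML: its name, and indented under it one key for each argument. apply_moves: Moves the arm, as the interface text tells. Its arguments: {"type":"object","properties":{"series":{"type":"array","items":{"type":"array","items":{"type":"array","items":{"type":"number"}}}},"jaw":{"type":"number"},"squeeze":{"type":"number"}},"required":["series"]}

```bash
mkdir -p pics; cat > h.py <<'E'
from bench import manip, vision
import numpy as np, cv2
def snap(n,f=None):
    st=manip.state(); d=vision.snapshot(n)
    if f: cv2.imwrite('pics/'+f,d['pixels'])
    d['st']=st
    return d
def K(d):
    f=200/np.tan(np.radians(d['vertical_fov'])/2); return f,d['cx'],d['cy']
def RT(d):
    if 'R' in d: return np.array(d['R']),np.array(d['t'])
    from scipy.spatial.transform import Rotation as Ro
    st=d['st'];T=np.eye(4);T[:3,:3]=Ro.from_euler('xyz',st['orientation']).as_matrix();T[:3,3]=st['tcp_pos']
    M=np.linalg.inv(T@np.array(d['tool_from_camera'])); return M[:3,:3],M[:3,3]
def proj(d,X):
    R,t=RT(d);f,cx,cy=K(d);c=np.atleast_2d(X)@R.T+t
    return np.c_[cx+f*c[:,0]/c[:,2],cy+f*c[:,1]/c[:,2]]
def ray(d,u,v):
    R,t=RT(d);f,cx,cy=K(d);return -R.T@t,R.T@np.array([(u-cx)/f,(v-cy)/f,1])
def onz(d,u,v,z):
    o,r=ray(d,u,v);return o+r*(z-o[2])/r[2]
def tri(obs):
    A=np.zeros((3,3));b=np.zeros(3)
    for d,u,v in obs:
        o,r=ray(d,u,v);r=r/np.linalg.norm(r);P=np.eye(3)-np.outer(r,r);A+=P;b+=P@o
    return np.linalg.solve(A,b)
E
python3 - <<'E'
from h import *
a=snap('scene','s1.png');b=snap('top','t1.png')
import pickle;pickle.dump((a,b),open('d1.pkl','wb'))
print(manip.hold_point_z,a['vertical_fov'],b['vertical_fov'],RT(a),RT(b),manip.state())
E
```

```text
0.0187 46.805550311144096 57.53866011148043 (array([[ 0.36724986,  0.93011996, -0.00209825],
       [ 0.63937989, -0.25409073, -0.72569364],
       [-0.67551529,  0.2651693 , -0.68801478]]), array([-0.16846084, -0.24056274,  1.76478209])) (array([[-0.0160154 , -0.99986841, -0.00258208],
       [-0.99625793,  0.01617682, -0.08490261],
       [ 0.08493321,  0.00121267, -0.99638591]]), array([-0.02376216,  0.48355174,  1.21326142])) {'clock': 0.1, 'q': array([ 1.28061126e+00,  3.53589941e-01,  1.63405978e+00,  2.27639085e-05,
        1.15518958e+00, -2.39231335e-03]), 'joint_vel': array([ 2.34939574e-03, -1.98091039e-03,  8.41607357e-04,  2.56665141e-05,
       -5.62085344e-04,  2.95702152e-04]), 'joint_torque': array([ 8.73287354e-04, -6.06358767e+01, -3.42815387e+01,  5.43531905e-05,
        4.01972633e-03, -2.01806563e-05]), 'tcp_pos': array([0.17726485, 0.59889201, 0.23062984]), 'orientation': array([-3.14034606e+00, -2.37968933e-05,  2.85379068e+00]), 'wrist_force': array([-0.20940608,  0.31620414, -0.46646038]), 'torque': array([0.00954216, 0.00125166, 0.05425187]), 'width': 0.08516209080741784}
```

View pics/s1.png

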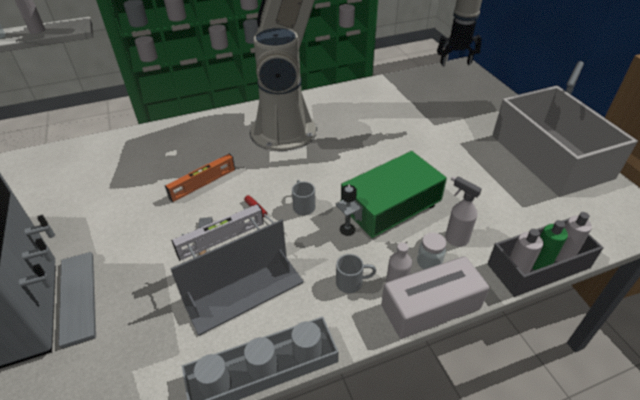

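View pics/t1.png

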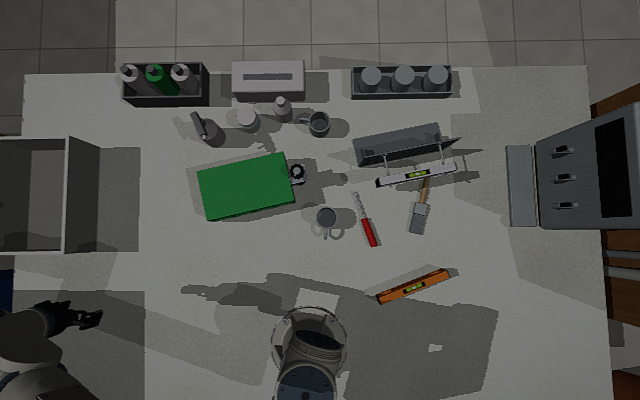

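The aluminium level hangs at top (416,174) / scene (218,230). The orange look-alike lies at top (413,286) / scene (200,177), so the grey one on the hooks is the one meant. The green rack is at top (247,186), with its black knob at (297,172). I'll enlarge both to confirm.

```bash
python3 - <<'E'
from h import *
a=cv2.imread('pics/t1.png');s=cv2.imread('pics/s1.png')
r=lambda i,x,y,w,h,k:cv2.resize(i[y:y+h,x:x+w],None,fx=k,fy=k,interpolation=cv2.INTER_CUBIC)
A=r(a,350,115,130,80,3.0769);B=r(a,190,140,130,80,3.0769)
C=r(s,160,185,133,105,3.0);D=r(s,325,145,133,105,3.0)
H=lambda p,q:np.hstack([cv2.resize(p,(400,300 if p is C else 246)),cv2.resize(q,(400,300 if p is C else 246))])
cv2.imwrite('pics/c1.png',np.vstack([H(A,B),H(C,D)]))
E
```

```text
(no output)
```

View pics/c1.png

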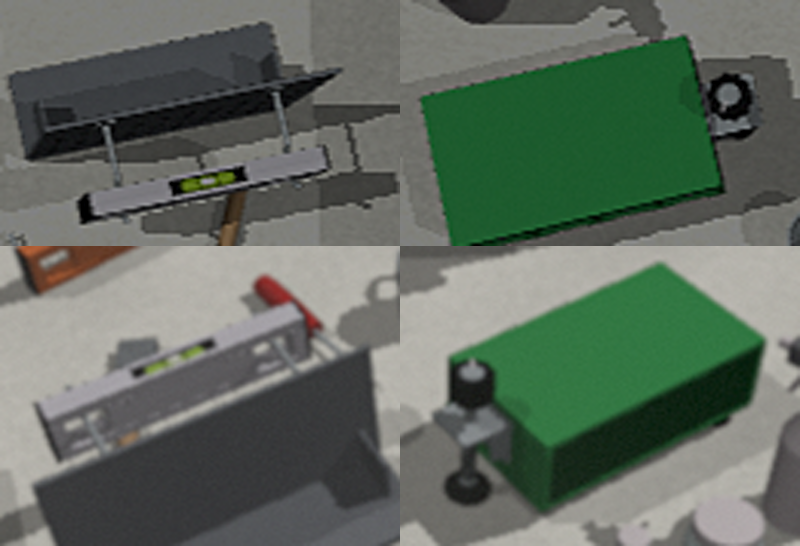

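The crops confirm it: a grey level with black caps on two rods of the grey board (vial at top px (417.6,173.8)), the green rack, and the knob at top px (297.2,170.9).

```bash
python3 - <<'E'
from h import *
import pickle;a,b=pickle.load(open('d1.pkl','rb'))
print('vial',tri([(b,417.6,173.8),(a,217.9,223.9)]))
L=tri([(b,377,181.6),(a,259.8,209.2)]);L2=tri([(b,456.3,166.4),(a,173.3,241.7)])
print('ends',L,L2,np.linalg.norm(L-L2))
z=tri([(b,417.6,173.8),(a,217.9,223.9)])[2]
p,q=onz(b,377,181.6,z),onz(b,456.3,166.4,z);print(p,q,np.linalg.norm(p-q),np.arctan2(*(p-q)[1::-1]))
c=[onz(b,*k,.118) for k in [(196.8,171.5),(283.3,151.7),(294.6,200.1),(207.9,219.0)]]
print(np.round(c,4),np.mean(c,0)); 
for i in range(4):print(np.linalg.norm(c[i]-c[(i+1)%4]))
m=onz(b,297.2,170.9,.168);print('knob',m,np.linalg.norm((m-np.mean(c,0))[:2]),m-np.mean(c,0))
for n,u,v in [('mugb',325,215),('mugt',319,122),('sd',365,220),('brush',420,208),('soap',283,105),('jar',247,118),('spray',205,125)]:print(n,onz(b,u,v,.05))
print('boardtop',[onz(b,350+k[0]/3.077,115+k[1]/3.077,z+.007) for k in [(340,68),(40,130)]])
E
```

```text
vial [ 0.54475153 -0.33929848  0.15650777]
ends [ 0.52373701 -0.21982068  0.14599677] [ 0.56519545 -0.45597798  0.15859523] 0.24009954769754788
[ 0.52276344 -0.21656002  0.15650777] [ 0.56527455 -0.4583377   0.15650777] 0.24548653545301108 1.7448445714442755
[[0.5691 0.3418 0.118 ]
 [0.6277 0.0695 0.118 ]
 [0.4739 0.0356 0.118 ]
 [0.4194 0.3056 0.118 ]] [0.5225258  0.18812534 0.118     ]
0.27856221042372004
0.15748947559431503
0.2754670460509756
0.15403083275623583
knob [0.55751637 0.02375889 0.168     ] 0.16804961109126232 [ 0.03499058 -0.16436645  0.05      ]
mugb [ 0.42880189 -0.0599096   0.05      ]
mugt [ 0.74219513 -0.04537245  0.05      ]
sd [ 0.41023839 -0.19114749  0.05      ]
brush [ 0.44682628 -0.37347547  0.05      ]
soap [0.80298998 0.07536104 0.05      ]
jar [0.76005761 0.19713321 0.05      ]
spray [0.73831943 0.33860709 0.05      ]
boardtop [array([ 0.65373431, -0.47271076,  0.16350777]), array([ 0.59667059, -0.17533863,  0.16350777])]
```

Emit:
apply_moves:
  series:
    - [[150,-375,50,0,0,-0.44],[150,-375,50,0,0,-0.44],[150,-375,50,0,0,-0.44],[150,-375,50,0,0,-0.44],[150,-375,50,0,0,-0.44],[150,-375,50,0,0,-0.44],[150,-375,50,0,0,-0.44],[150,-375,50,0,0,-0.44],[150,-375,50,0,0,-0.44],[150,-375,50,0,0,-0.44]]
  jaw: 0.4
  squeeze: 40

```text
clock: 0.93
tcp_pos: [0.3276, 0.2217, 0.2815]
orientation: [-3.141, 0.001, 2.414]
wrist_force: [0.6, 0.4, 0.9]
width: 0.0597
```

Emit:
apply_moves:
  series:
    - [[120,-375,0,0,0,-0.44],[120,-375,0,0,0,-0.44],[120,-375,0,0,0,-0.44],[120,-375,0,0,0,-0.44],[120,-375,0,0,0,-0.44],[120,-375,0,0,0,-0.44],[120,-375,0,0,0,-0.44],[120,-375,0,0,0,-0.44],[120,-375,0,0,0,-0.44],[120,-375,0,0,0,-0.44]]

```text
clock: 1.77
tcp_pos: [0.4482, -0.1549, 0.2812]
orientation: [-3.142, 0.002, 1.972]
wrist_force: [-0.7, 0.5, -0.0]
width: 0.0603
```

Emit:
apply_moves:
  series:
    - [[96,-183,-15,0,0,-0.227],[96,-183,-15,0,0,-0.227],[96,-183,-15,0,0,-0.227],[96,-183,-15,0,0,-0.227],[96,-183,-15,0,0,-0.227],[96,-183,-15,0,0,-0.227],[96,-183,-15,0,0,-0.227]]

```text
clock: 2.35
tcp_pos: [0.5433, -0.3352, 0.2646]
orientation: [-3.14, -0.001, 1.745]
wrist_force: [-0.4, 0.9, -0.3]
width: 0.0593
```

```bash
python3 - <<'E'
from h import *
import pickle
w=snap('wrist','w1.png');pickle.dump(w,open('w1.pkl','wb'));print(w['st']['tcp_pos'],w['st']['orientation'],RT(w),K(w))
E
```

```text
[ 0.54334527 -0.3351963   0.26461102] [-3.13990356e+00 -1.46767812e-03  1.74474699e+00] (array([[ 0.98508075,  0.17208099, -0.00201408],
       [ 0.16439986, -0.93752101,  0.30663829],
       [ 0.05087838, -0.30239459, -0.95182399]]), array([-0.4757851 , -0.45417267,  0.28386893])) (np.float64(290.25887907796323), 316.8154898290557, 202.0416025186735)
```

View pics/w1.png

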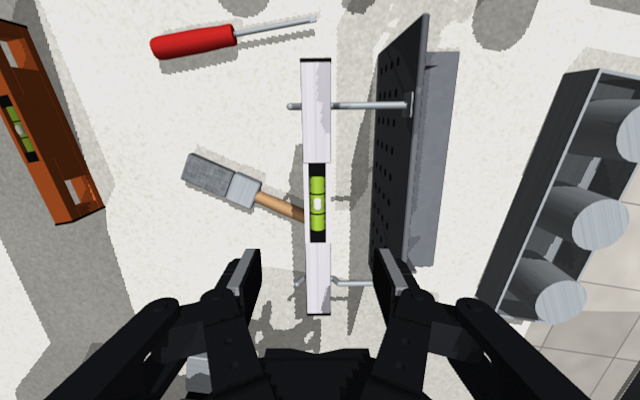

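The wrist view shows the level's top face running from px (315,60) to (318,313), with the vial near (317,202). Both hooks are visible, and the brush lies on the counter below.

```bash
python3 - <<'E'
from h import *
import pickle
w=pickle.load(open('w1.pkl','rb'))
for z in (.145,.150,.155,.160):
    p,q,v=onz(w,315.5,61,z),onz(w,318.5,313.5,z),onz(w,317,202.5,z);l,r=onz(w,302,110,z),onz(w,330.5,110,z)
    print(z,p,q,(p+q)/2,v,np.linalg.norm(p-q),np.arctan2(*(p-q)[1::-1]),np.linalg.norm(l-r))
E
```

```text
0.145 [ 0.520898   -0.22160668  0.145     ] [ 0.56673269 -0.46702956  0.145     ] [ 0.54381535 -0.34431812  0.145     ] [ 0.54324749 -0.34221925  0.145     ] 0.24966619002063226 1.755427418928022 0.024663050655076204
0.15 [ 0.52105002 -0.22229882  0.15      ] [ 0.566015   -0.46306474  0.15      ] [ 0.54353251 -0.34268178  0.15      ] [ 0.54297543 -0.34062273  0.15      ] 0.24492872201718205 1.7554274189280223 0.024195064127400075
0.155 [ 0.52120205 -0.22299095  0.155     ] [ 0.5652973  -0.45909993  0.155     ] [ 0.54324968 -0.34104544  0.155     ] [ 0.54270337 -0.33902622  0.155     ] 0.24019125401373184 1.7554274189280221 0.02372707759972385
0.16 [ 0.52135408 -0.22368309  0.16      ] [ 0.56457961 -0.45513511  0.16      ] [ 0.54296684 -0.3394091   0.16      ] [ 0.54243131 -0.3374297   0.16      ] 0.23545378601028163 1.7554274189280223 0.02325909107204772
```

Emit:
apply_moves:
  series:
    - [[0,-5,-40,0,0,0.01],[0,-5,-80,0,0,0.01],[0,-5,-120,0,0,0.01],[0,-5,-150,0,0,0.01],[0,-5,-150,0,0,0.01]]

```text
clock: 2.82
tcp_pos: [0.5393, -0.335, 0.1105]
orientation: [-3.134, -0.007, 1.758]
wrist_force: [-1.3, 0.7, -0.8]
width: 0.0597
```

Emit:
apply_moves:
  series:
    - [[0,0,0,0,0,0],[0,0,0,0,0,0],[0,0,0,0,0,0],[0,0,0,0,0,0],[0,0,0,0,0,0],[0,0,0,0,0,0],[0,0,0,0,0,0],[0,0,0,0,0,0]]
  jaw: -1
  squeeze: 40

```text
clock: 3.48
tcp_pos: [0.545, -0.3394, 0.1193]
orientation: [3.138, 0.003, 1.757]
wrist_force: [-0.7, 2.6, 8.8]
width: 0.0234
```

Emit:
apply_moves:
  series:
    - [[0,0,7,0,0,0],[0,0,14,0,0,0],[0,0,21,0,0,0],[0,0,21,0,0,0],[0,0,21,0,0,0],[0,0,21,0,0,0]]

```text
clock: 3.98
tcp_pos: [0.5432, -0.3386, 0.1372]
orientation: [-3.141, -0.0, 1.757]
wrist_force: [0.6, 1.0, -4.3]
width: 0.0236
```

Emit:
apply_moves:
  series:
    - [[-15,-3,0,0,0,0],[-30,-6,0,0,0,0],[-50,-9,0,0,0,0],[-75,-14,0,0,0,0],[-75,-14,0,0,0,0],[-75,-14,0,0,0,0],[-75,-14,20,0,0,0],[-75,-14,60,0,0,0],[-75,-14,100,0,0,0],[-75,-14,100,0,0,0]]

```text
clock: 4.82
tcp_pos: [0.4722, -0.3552, 0.2452]
orientation: [3.133, 0.009, 1.757]
wrist_force: [1.3, -1.0, -2.4]
width: 0.0237
```

Emit:
apply_moves:
  series:
    - [[5,30,0,0,0,0],[9,65,0,0,0,0],[12,100,0,0,0,0.02],[16,140,0,0,0,0.02],[20,180,0,0,0,0.02],[24,220,0,0,0,0.02],[28,260,0,0,0,0.02],[32,300,0,0,0,0.02],[36,340,0,0,0,0.02],[40,380,0,0,0,0.02]]

```text
clock: 5.65
tcp_pos: [0.5084, 0.0295, 0.2371]
orientation: [3.141, -0.0, 1.777]
wrist_force: [1.6, -0.3, -3.4]
width: 0.0236
```

Emit:
apply_moves:
  series:
    - [[3,40,0,0,0,0],[7,80,0,0,0,0],[10,120,0,0,0,0],[12,155,0,0,0,0],[12,163,0,0,0,0],[12,163,0,0,0,0],[12,163,0,0,0,0],[12,163,0,0,0,0]]

```text
clock: 6.32
tcp_pos: [0.5202, 0.1895, 0.2369]
orientation: [-3.141, 0.0, 1.777]
wrist_force: [-0.5, 1.1, -3.7]
width: 0.024
```

```bash
python3 - <<'E'
from h import *
import pickle
w=snap('wrist','w2.png');pickle.dump(w,open('w2.pkl','wb'));print(w['st']['clock'],w['st']['tcp_pos'],w['st']['orientation'])
E
```

```text
6.3167 [0.52018684 0.18954804 0.23687828] [-3.14083810e+00  4.93450608e-04  1.77673782e+00]
```

View pics/w2.png

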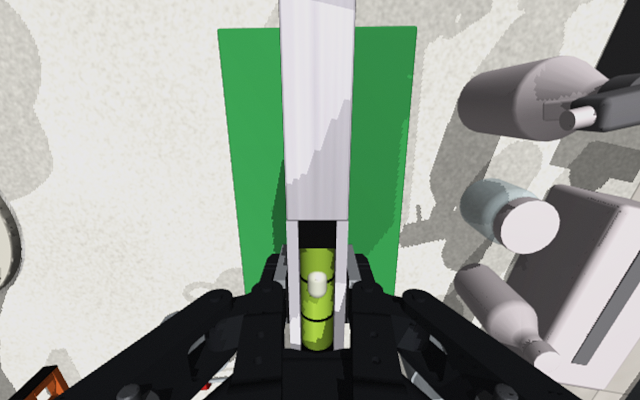

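The wrist view shows the level held lengthwise over the green shelf. The shelf's far corners are at (218,29) and (416,27), and the level is about centred between its sides.

```bash
python3 - <<'E'
from h import *
import pickle
w=pickle.load(open('w2.pkl','rb'))
p,q=onz(w,218,29,.118),onz(w,416.5,27,.118);l,r=onz(w,245,280,.118),onz(w,397,282,.118)
d=(q-p);print(p,q,np.linalg.norm(d),np.arctan2(d[1],d[0])+np.pi/2,l,r,np.linalg.norm(l-r))
s=(p-l)/np.linalg.norm(p-l);s2=(q-r)/np.linalg.norm(q-r);print(np.arctan2(s[1],s[0]),np.arctan2(s2[1],s2[0]))
a=1.777;u=np.array([np.cos(a),np.sin(a)]);print('centre',(p+q)[:2]/2-.14*u)
print('level edges px at z .272', )
t=w['st']['tcp_pos'][2]+.035
for k in [(280,5),(353,5),(287,218),(350,218)]:print(onz(w,*k,t))
E
```

```text
[0.41349548 0.30894151 0.118     ] [0.5679755  0.34244214 0.118     ] 0.15807077656149673 1.7843501856373005 [0.4642481  0.08411068 0.118     ] [0.61996635 0.11413108 0.118     ] 0.15858560958460627
1.7928120871585627 1.7946975507399205
centre [0.51939986 0.18865769]
level edges px at z .272
[0.48490372 0.2949345  0.27187828]
[0.50797409 0.29972223 0.27187828]
[0.4998091  0.22286497 0.27187828]
[0.52453952 0.22801563 0.27187828]
```

Emit:
apply_moves:
  series:
    - [[0,0,-30,0,0,0.008],[0,0,-60,0,0,0.008],[0,0,-80,0,0,0.008],[0,0,-86,0,0,0.008],[0,0,-88,0,0,0.008],[0,0,-89,0,0,0.008],[0,0,-90,0,0,0.008],[0,0,-90,0,0,0.008]]

```text
clock: 7.03
tcp_pos: [0.5213, 0.1904, 0.1485]
orientation: [3.139, -0.0, 1.784]
wrist_force: [0.1, 0.1, -3.3]
width: 0.0235
```

Emit:
apply_moves:
  series:
    - [[0,0,-1,0,0,0],[0,0,-2,0,0,0],[0,0,-2,0,0,0],[0,0,-2,0,0,0]]

```text
clock: 7.37
tcp_pos: [0.5204, 0.1904, 0.1455]
orientation: [3.141, -0.0, 1.785]
wrist_force: [0.1, -0.3, -3.8]
width: 0.0236
```

Emit:
apply_moves:
  series:
    - [[0,0,-1,0,0,0],[0,0,-2,0,0,0],[0,0,-2,0,0,0],[0,0,-2,0,0,0]]

```text
clock: 7.7
tcp_pos: [0.5203, 0.1903, 0.1432]
orientation: [-3.141, 0.0, 1.785]
wrist_force: [-0.2, 0.7, -4.3]
width: 0.024
```

Emit:
apply_moves:
  series:
    - [[0,0,-0.5,0,0,0],[0,0,-1,0,0,0],[0,0,-1,0,0,0],[0,0,-1,0,0,0]]

```text
clock: 8.03
tcp_pos: [0.5204, 0.1903, 0.1422]
orientation: [-3.141, 0.0, 1.785]
wrist_force: [0.5, -0.3, -3.2]
width: 0.0234
```

Emit:
apply_moves:
  series:
    - [[0,0,-0.5,0,0,0],[0,0,-1,0,0,0],[0,0,-1,0,0,0],[0,0,-1,0,0,0]]

```text
clock: 8.37
tcp_pos: [0.5204, 0.1903, 0.1412]
orientation: [-3.141, 0.0, 1.785]
wrist_force: [-0.2, -0.6, -3.9]
width: 0.0236
```

Emit:
apply_moves:
  series:
    - [[0,0,-0.5,0,0,0],[0,0,-1,0,0,0],[0,0,-1,0,0,0],[0,0,-1,0,0,0]]

```text
clock: 8.7
tcp_pos: [0.5204, 0.1903, 0.1402]
orientation: [-3.142, 0.0, 1.785]
wrist_force: [-0.1, 0.3, -2.7]
width: 0.0237
```

Emit:
apply_moves:
  series:
    - [[0,0,-0.5,0,0,0],[0,0,-1,0,0,0],[0,0,-1,0,0,0],[0,0,-1,0,0,0]]

```text
clock: 9.03
tcp_pos: [0.5204, 0.1903, 0.1392]
orientation: [-3.142, 0.0, 1.785]
wrist_force: [-0.3, -0.2, -4.3]
width: 0.0234
```

Emit:
apply_moves:
  series:
    - [[0,0,-0.3,0,0,0],[0,0,-0.7,0,0,0],[0,0,-0.7,0,0,0],[0,0,-0.7,0,0,0]]

```text
clock: 9.37
tcp_pos: [0.5205, 0.1902, 0.1388]
orientation: [3.141, 0.0, 1.785]
wrist_force: [-1.0, -1.5, -1.2]
width: 0.0236
```

Emit:
apply_moves:
  series:
    - [[0,0,-0.3,0,0,0],[0,0,-0.7,0,0,0],[0,0,-0.7,0,0,0]]

```text
clock: 9.62
tcp_pos: [0.5206, 0.1901, 0.1385]
orientation: [3.141, 0.0, 1.785]
wrist_force: [-1.3, -4.0, 4.1]
width: 0.0236
```

Emit:
apply_moves:
  series:
    - [[0,0,0,0,0,0],[0,0,0,0,0,0],[0,0,0,0,0,0],[0,0,0,0,0,0],[0,0,0,0,0,0]]
  jaw: 0.4

```text
clock: 10.03
tcp_pos: [0.5204, 0.1904, 0.1379]
orientation: [3.142, -0.0, 1.785]
wrist_force: [-0.2, -0.4, 0.4]
width: 0.0597
```

Emit:
apply_moves:
  series:
    - [[0,0,20,0,0,0],[0,0,50,0,0,0],[0,0,90,0,0,0],[10,-40,120,0,0,0],[20,-80,140,0,0,0],[30,-120,140,0,0,0],[36,-160,140,0,0,0],[36,-167,140,0,0,0],[36,-167,140,0,0,0],[36,-167,140,0,0,0]]

```text
clock: 10.87
tcp_pos: [0.5564, 0.0225, 0.2778]
orientation: [-3.142, -0.0, 1.782]
wrist_force: [-0.3, -0.3, -1.1]
width: 0.0598
```

```bash
python3 - <<'E'
from h import *
import pickle
w=snap('wrist','w3.png');pickle.dump(w,open('w3.pkl','wb'));print(w['st']['clock'],w['st']['tcp_pos'],w['st']['orientation'],w['st']['q'])
E
```

```text
10.8667 [0.55639718 0.02252398 0.27781407] [-3.14157119e+00 -3.51737004e-04  1.78243352e+00] [ 3.75551231e-02  2.04428056e-01  1.72835440e+00  3.66439496e-04
  1.20889228e+00 -1.74211827e-01]
```

View pics/w3.png

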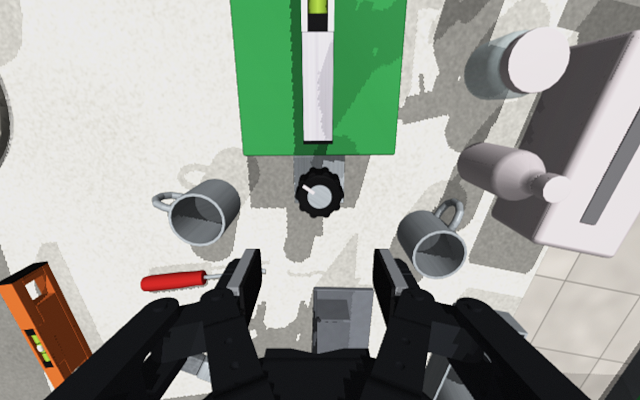

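The knob is at px (319.5,193) between the fingers, with a white index mark. The bubble is just out of view at the top edge, so I'll step 75 mm towards the level to read it.

Emit:
apply_moves:
  series:
    - [[-10,40,0,0,0,0],[-18,80,0,0,0,0],[-18,80,0,0,0,0],[-18,80,0,0,0,0],[-18,80,0,0,0,0]]

```text
clock: 11.33
tcp_pos: [0.5381, 0.1045, 0.2778]
orientation: [-3.141, 0.0, 1.787]
wrist_force: [0.3, -0.4, 0.0]
width: 0.0596
```

```bash
cat > bub.py <<'E'
from h import *
import sys,pickle
def bubble(name,save=True):
    w=snap('wrist',name+'.png');pickle.dump(w,open(name+'.pkl','wb'));I=w['pixels']
    h=cv2.cvtColor(I,cv2.COLOR_BGR2HSV)
    vial=cv2.inRange(h,(28,110,60),(45,255,255))
    n,lab,stt,cen=cv2.connectedComponentsWithStats(cv2.dilate(vial,np.ones((9,9))))
    # vial nearest expected position
    e=proj(w,[[.5204,.1895,.175]])[0]
    k=1+np.argmin(np.linalg.norm(cen[1:]-e,axis=1)); print('clk',w['st']['clock'],'exp',e,'vial',stt[k],cen[k])
    x,y,ww,hh=stt[k,:4]; c=cv2.resize(I[max(0,y-30):y+hh+30,max(0,x-60):x+ww+60],None,fx=5,fy=5,interpolation=cv2.INTER_CUBIC)
    cv2.imwrite('pics/'+name+'c.png',c[:600,:800])
    print('origin',max(0,x-60),max(0,y-30))
    sub=h[y:y+hh,x:x+ww]; g=(sub[...,1]<90)&(sub[...,2]>140); g[:, :ww//3]=0; g[:, -ww//3:]=0
    m=vial[y:y+hh,x:x+ww]
    r=np.where(g.sum(1)>0)[0]+y; v=np.where(m.sum(1)>0)[0]+y
    print('pale rows',r,'vial rows',v.min(),v.max())
    return w
if __name__=='__main__': bubble(sys.argv[1])
E
python3 bub.py w4; python3 - <<'E'
from h import *
import pickle
w=pickle.load(open('w3.pkl','rb'))
print('knob',onz(w,319.5,193.5,.168),'level near end',onz(w,317.5,142.5,.178))
E
```

```text
clk 11.3333 exp [319.57791698  97.4457281 ] vial [ 306   57   26   79 2002] [318.62687313  96.15134865]
origin 246 27
pale rows [73 74 75 76 77 78 79 80 81 82 83 84 85 86 87 88 89 90] vial rows 61 131
knob [0.55652206 0.02746032 0.168     ] level near end [0.54489941 0.07286712 0.178     ]
```

View pics/w4c.png

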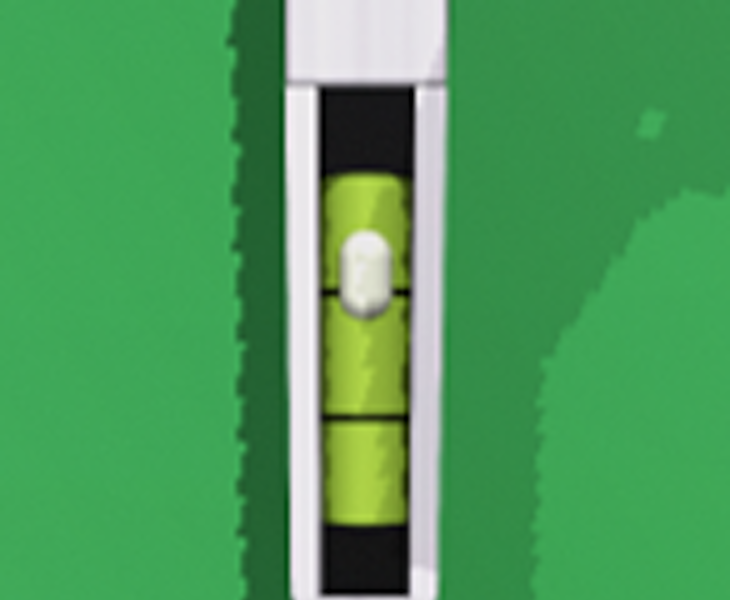

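Centring lines are at crop rows 292 and 417 and the bubble centre is at 274. That puts it 12.2 mm towards the far end, so the knob needs about 2.65 rad clockwise. Next I grip the knob.

Emit:
apply_moves:
  series:
    - [[9,-40,0,0,0,0],[18,-80,0,0,0,0],[18,-80,-30,0,0,0],[18,-80,-60,0,0,0],[18,-80,-95,0,0,0],[18,-80,-125,0,0,0],[18,-80,-142,0,0,0],[18,-80,-142,0,0,0],[18,-80,-142,0,0,0]]

```text
clock: 12.13
tcp_pos: [0.556, 0.0226, 0.1354]
orientation: [-3.14, -0.0, 1.784]
wrist_force: [-0.7, 0.2, 1.0]
width: 0.0599
```

Emit:
apply_moves:
  series:
    - [[0,0,0,0,0,0],[0,0,0,0,0,0],[0,0,0,0,0,0],[0,0,0,0,0,0],[0,0,0,0,0,0],[0,0,0,0,0,0]]
  jaw: -1
  squeeze: 40

```text
clock: 12.63
tcp_pos: [0.5584, 0.0232, 0.1378]
orientation: [3.137, 0.001, 1.785]
wrist_force: [2.7, -1.0, 6.6]
width: 0.0399
```

Emit:
apply_moves:
  series:
    - [[1,0,0,0,0,-0.1],[2,0,0,0,0,-0.2],[2,0,0,0,0,-0.32],[2,0,0,0,0,-0.44],[2,0,0,0,0,-0.56],[2,0,0,0,0,-0.68],[2,0,0,0,0,-0.8],[2,0,0,0,0,-0.92],[2,0,0,0,0,-1.04],[2,0,0,0,0,-1.16]]

```text
clock: 13.47
tcp_pos: [0.5562, 0.024, 0.1377]
orientation: [-3.139, 0.002, 0.619]
wrist_force: [-14.7, 6.1, 23.2]
width: 0.04
```

Emit:
apply_moves:
  series:
    - [[0,0,0,0,0,-0.12],[0,0,0,0,0,-0.24],[0,0,0,0,0,-0.36],[0,0,0,0,0,-0.48],[0,0,0,0,0,-0.6],[0,0,0,0,0,-0.72],[0,0,0,0,0,-0.84],[0,0,0,0,0,-0.96],[0,0,0,0,0,-1.08],[0,0,0,0,0,-1.2]]

```text
clock: 14.3
tcp_pos: [0.5561, 0.0264, 0.1378]
orientation: [-3.14, 0.006, -0.582]
wrist_force: [-12.6, 19.5, 22.1]
width: 0.0402
```

Emit:
apply_moves:
  series:
    - [[0,0,0,0,0,-0.12],[0,0,0,0,0,-0.24],[0,0,0,0,0,-0.32],[0,0,0,0,0,-0.32],[0,0,0,0,0,-0.32]]

```text
clock: 14.72
tcp_pos: [0.5566, 0.0269, 0.1378]
orientation: [-3.141, 0.006, -0.897]
wrist_force: [-11.7, 20.5, 20.4]
width: 0.0397
```

```bash
python3 - <<'E'
from h import *
a=snap('scene','s2.png');b=snap('top','t2.png');s=manip.state()
print(s['q'],s['torque'])
h=cv2.hconcat([cv2.resize(b['pixels'][130:230,190:320],(400,308),interpolation=2),cv2.resize(a['pixels'][145:245,325:455],(400,308),interpolation=2)]);cv2.imwrite('pics/c2.png',h)
E
```

```text
[0.04219778 0.35923631 1.86059279 0.00682969 0.92458329 2.50508003] [ 2.72985349  2.18571381 -0.11121414]
```

Emit:
apply_moves:
  series:
    - [[0,1,0,0,0,0],[0,2,0,0,0,0],[0,2,0,0,0,0],[0,2,0,0,0,0],[0,2,20,0,0,0],[0,2,50,0,0,0],[0,2,85,0,0,0],[0,2,120,0,0,0.1],[0,2,142,0,0,0.22],[0,2,142,0,0,0.34]]
  jaw: 0.25

```text
clock: 15.65
tcp_pos: [0.561, 0.025, 0.2834]
orientation: [-3.137, -0.007, -0.55]
wrist_force: [1.3, 0.6, 0.0]
width: 0.0536
```

Emit:
apply_moves:
  series:
    - [[0,10,0,0,0,0.12],[0,20,0,0,0,0.24],[-5,30,0,0,0,0.36],[-10,40,0,0,0,0.48],[-15,50,0,0,0,0.6],[-15,60,0,0,0,0.72],[-18,70,0,0,0,0.84],[-18,80,0,0,0,0.96],[-18,80,0,0,0,1.08],[-18,80,0,0,0,1.2]]

```text
clock: 16.48
tcp_pos: [0.5403, 0.1055, 0.2777]
orientation: [-3.142, 0.0, 0.651]
wrist_force: [-0.2, -0.7, -0.1]
width: 0.0537
```

Emit:
apply_moves:
  series:
    - [[0,0,0,0,0,0.12],[0,0,0,0,0,0.24],[0,0,0,0,0,0.36],[0,0,0,0,0,0.48],[0,0,0,0,0,0.6],[0,0,0,0,0,0.72],[0,0,0,0,0,0.84],[0,0,0,0,0,0.96],[0,0,0,0,0,1.08],[0,0,0,0,0,1.14]]

```text
clock: 17.32
tcp_pos: [0.5404, 0.1049, 0.2777]
orientation: [-3.141, 0.0, 1.791]
wrist_force: [0.2, 0.6, 0.6]
width: 0.0536
```

```bash
python3 bub.py w5
```

```text
clk 17.3167 exp [317.1421538   97.18642747] vial [ 303   55   25   79 1933] [315.17227108  93.72788412]
origin 243 25
pale rows [ 88  89  90  91  92  93  94  95  96  97  98  99 100 101 102 103 104] vial rows 59 129
```

View pics/w5c.png

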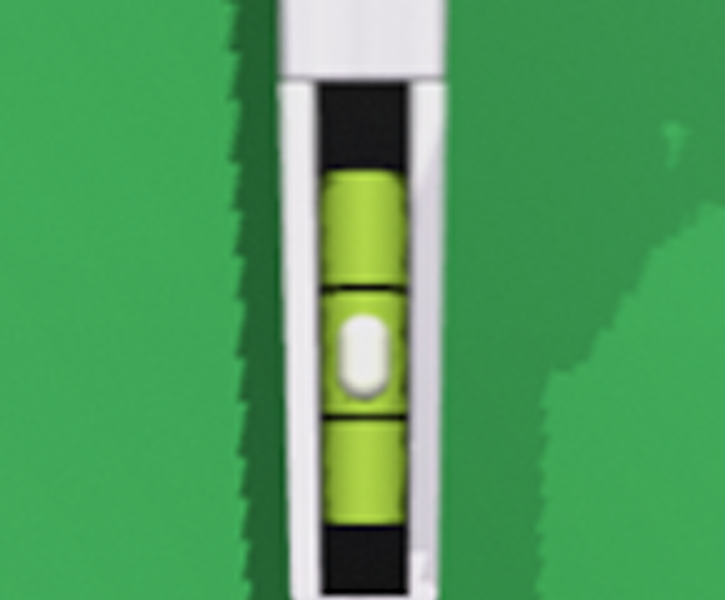

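The bubble (crop rows 314–400, centre 357) sits between the lines (287 and 416, centre 351.5). The offset is about 0.8 mm and both ends are free. Next I find the press point and shut the fingers.

```bash
python3 - <<'E'
from h import *
import pickle
for n,u,v in (('w5',315.8,95.3),('w4',246+366/5,27+354.5/5)):
    w=pickle.load(open(n+'.pkl','rb'));print(onz(w,u,v,.178),w['st']['tcp_pos'])
E
```

```text
[0.51908428 0.19053712 0.178     ] [0.54036351 0.10486173 0.27768048]
[0.52017754 0.1890052  0.178     ] [0.53807909 0.10454685 0.27778669]
```

Emit:
apply_moves:
  series:
    - [[-9,40,0,0,0,0],[-18,80,0,0,0,0],[-19,86,-20,0,0,0],[-19,86,-50,0,0,0],[-19,86,-70,0,0,0],[-19,86,-70,0,0,0],[-19,86,-70,0,0,0],[-19,86,-70,0,0,0]]
  jaw: -1

```text
clock: 18.03
tcp_pos: [0.5222, 0.1913, 0.209]
orientation: [3.14, -0.0, 1.784]
wrist_force: [0.6, -0.1, 0.4]
width: 0.0003
```

Emit:
apply_moves:
  series:
    - [[-2,-1,-15,0,0,0],[-2,-1,-24,0,0,0],[-2,-1,-26,0,0,0],[-2,-1,-26,0,0,0],[-2,-1,-26,0,0,0]]

```text
clock: 18.45
tcp_pos: [0.5199, 0.1903, 0.1826]
orientation: [3.141, -0.0, 1.784]
wrist_force: [-0.2, 0.1, 0.3]
width: -0.0001
```

Emit:
apply_moves:
  series:
    - [[0,0,-0.5,0,0,0],[0,0,-1,0,0,0],[0,0,-1.5,0,0,0],[0,0,-1.5,0,0,0],[0,0,-1.5,0,0,0]]

```text
clock: 18.87
tcp_pos: [0.5194, 0.1903, 0.1805]
orientation: [3.142, -0.0, 1.785]
wrist_force: [0.6, -0.6, -0.2]
width: 0.0005
```

Emit:
apply_moves:
  series:
    - [[0,0,-0.5,0,0,0],[0,0,-1,0,0,0],[0,0,-1,0,0,0],[0,0,-1,0,0,0]]

```text
clock: 19.2
tcp_pos: [0.5193, 0.1903, 0.1793]
orientation: [-3.141, 0.0, 1.785]
wrist_force: [0.2, 0.3, 0.3]
width: 0.0
```

Emit:
apply_moves:
  series:
    - [[0,0,-0.5,0,0,0],[0,0,-1,0,0,0],[0,0,-1,0,0,0],[0,0,-1,0,0,0]]

```text
clock: 19.53
tcp_pos: [0.5194, 0.1903, 0.1783]
orientation: [-3.142, 0.0, 1.785]
wrist_force: [0.3, -0.2, 0.2]
width: 0.0001
```

Emit:
apply_moves:
  series:
    - [[0,0,-0.3,0,0,0],[0,0,-0.6,0,0,0],[0,0,-0.6,0,0,0],[0,0,-0.6,0,0,0]]

```text
clock: 19.87
tcp_pos: [0.5195, 0.1903, 0.1781]
orientation: [3.141, -0.0, 1.785]
wrist_force: [-1.1, 0.3, 6.0]
width: -0.0001
```

Emit:
apply_moves:
  series:
    - [[0,0,-0.3,0,0,0],[0,0,-0.3,0,0,0],[0,0,-0.3,0,0,0],[0,0,-0.3,0,0,0]]

```text
clock: 20.2
tcp_pos: [0.5196, 0.1903, 0.1781]
orientation: [3.141, -0.0, 1.785]
wrist_force: [-1.6, -0.9, 8.3]
width: 0.0
```

Emit:
apply_moves:
  series:
    - [[0,0,0,0,0,0],[0,0,0,0,0,0],[0,0,0,0,0,0],[0,0,0,0,0,0],[0,0,0,0,0,0],[0,0,0,0,0,0],[0,0,0,0,0,0],[0,0,0,0,0,0],[0,0,0,0,0,0],[0,0,0,0,0,0]]

```text
clock: 21.03
tcp_pos: [0.5196, 0.1903, 0.1781]
orientation: [3.141, -0.0, 1.785]
wrist_force: [-3.5, -1.0, 7.3]
width: -0.0005
```

Emit:
apply_moves:
  series:
    - [[0,0,0,0,0,0],[0,0,0,0,0,0],[0,0,0,0,0,0],[0,0,0,0,0,0],[0,0,0,0,0,0],[0,0,0,0,0,0],[0,0,0,0,0,0],[0,0,0,0,0,0],[0,0,0,0,0,0],[0,0,0,0,0,0]]

```text
clock: 21.87
tcp_pos: [0.5196, 0.1904, 0.1781]
orientation: [3.141, -0.0, 1.785]
wrist_force: [-2.4, 0.1, 9.2]
width: 0.0004
```

```bash
python3 - <<'E'
from h import *
w=snap('wrist','w6.png');b=snap('top','t6.png');st=manip.state();print(st['clock'],st['wrist_force'],st['torque'])
o=np.hstack([cv2.resize(w['pixels'][220:400,220:420],(400,360),interpolation=2),cv2.resize(b['pixels'][140:230,190:290],(400,360),interpolation=2)])
cv2.imwrite('pics/c6.png',o)
E
```

```text
21.9667 [-1.87316308 -0.96000618  8.02481236] [-0.23477895  0.36426129  0.04752953]
```

View pics/c6.png

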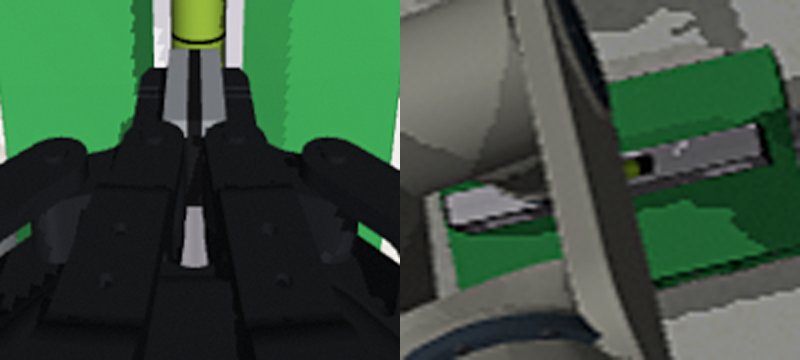

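Emit:
apply_moves:
  series:
    - [[0,0,-0.2,0,0,0],[0,0,-0.2,0,0,0],[0,0,-0.2,0,0,0],[0,0,-0.2,0,0,0],[0,0,-0.2,0,0,0],[0,0,-0.2,0,0,0],[0,0,-0.2,0,0,0],[0,0,-0.2,0,0,0],[0,0,-0.2,0,0,0],[0,0,-0.2,0,0,0]]

```text
clock: 22.8
tcp_pos: [0.5197, 0.1904, 0.1781]
orientation: [3.141, -0.0, 1.785]
wrist_force: [-2.1, -0.8, 9.1]
width: 0.0003
```

```bash
python3 - <<'E'
from h import *
a=snap('scene')
p=proj(a,[[.5197,.1898,.175]])[0].astype(int);print(p,manip.state()['wrist_force'])
w=snap('wrist')
A=cv2.resize(a['pixels'][p[1]-20:p[1]+20,p[0]-20:p[0]+20],(400,400),interpolation=2)
B=cv2.resize(w['pixels'][210:250,295:335],(400,400),interpolation=2)
cv2.imwrite('pics/c7.png',np.hstack([A,B]))
E
```

```text
[395 164] [-2.84839607 -0.83507712  9.55469261]
```

View pics/c7.png

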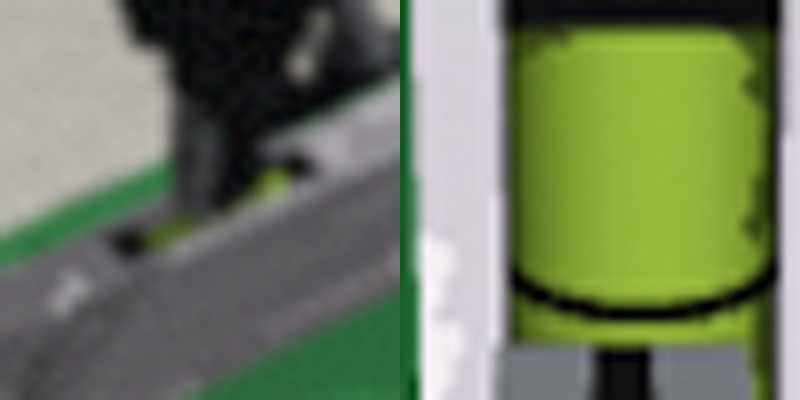

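No pale bubble shows on either side of the 22 mm fingertips, so it stays near the middle behind them. The push is steady at about 9.5 N, so I'll hand in.

```bash
python3 -c "
from bench import manip
print(manip.sign_off(), manip.state()['wrist_force'])"
```

```text
the job is handed in; nothing more can be done
the job is handed in; nothing more can be done
```

I lifted the level off its hooks, stood it on the middle of the rack's top board and let go. Turning the knob about 2.7 rad clockwise moved the bubble from 12.2 mm off centre to about 0.8 mm, measured with the level untouched. I handed in at about 23 s of the 72 s allowed, with the shut fingers still pressing the level down near its middle.

- **Push:** my last reading was 9.1 to 9.6 N. With about 4 N of weight, that puts roughly 13 N on the board, inside the 8 to 35 N band.
- **Position:** by my camera measurements the level stands within a few mm of the shelf's middle, and the gripper was turned parallel to the shelf to about 0.01 rad.
- **Not directly confirmed:** the fingers hide the bubble while pressing. No bubble shows on either side of the fingertips, which only bounds it to about 4 mm of centre, wider than the 2.5 mm allowed.
- **Bystanders:** I did not re-measure them, and saw no unexpected contact.
- **Side forces:** turning the knob produced about 20 N of side force, because my grip was a few mm off the knob's axis. I saw no ill effect from it.

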